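# Fit the plug-in pressure gauge to the gas manifold

## Task

Take the red pressure gauge out of the rack and push its stem straight down into the open push-in outlet of the gas manifold, with steady force and never more than 30 N, until the fitting locks it. Then, still holding it, tug it upward with about 10 N to prove that it is held, and let go, leaving it locked upright in the outlet and everything else where it was.

Things in the scene. Friction and masses are not known exactly. Their poses are not given: they have to be found in the camera images.
- gauge: Pressure gauge, 250 g, dial up, stem down in a rack hole. Origin: centre of the underside of its brass hexagon (the face on the rack); own z up along the stem's axis. Above the origin: hexagon 24 mm across flats to 8 mm, then the round case 44 mm wide to 38 mm. Below: the steel stem, 16 mm diameter; its length varies from gauge to gauge: it stands out 33 to 43 mm. Yaw does not matter.
- gauge_boot (a point): Middle of the gauge's case, 23 mm above its origin: red grippy rubber boot, 44 mm diameter, from 8 to 38 mm. Hold it here. More than 30 N of push or pull between gauge and fitting damages it. From its lower end the stem has: a taper from 11 to 16 mm diameter over 4 mm, a 16 mm land 8 mm long, a groove of 9 mm diameter 6 mm long, a 3 mm cone back to 16 mm.
- fitting: The open push-in outlet, fixed on the manifold's top, bore straight up: black body 28 mm diameter on a brass hexagon, blue ring collar at the mouth. Origin: centre of its underside on the manifold's top face; x and y axes as the manifold's. Body top at 24 mm, collar top at 29 mm above the origin. Collar mouth 18 mm, bore 17.5 mm wide.
- bore_stop (a point): Centre of the bore's bottom, a hard stop 2 mm above the fitting's origin. Pushed in, the stem's taper spreads the jaws (its end 19 to 14 mm above the origin) against 8 to 18 N; the land then slides through against about 4 N until the jaws snap into the groove (end at 4 mm: locked); 2 mm farther the stem stands on the stop. Locked, the gauge has 2 mm of play up and down.
- collet: The four spring jaws inside the fitting, linked to the collar and hidden below it; origin on the fitting's axis at the jaws' flat underside, 16 mm above the fitting's origin. Only pulling a locked stem upward loads that underside.
- collar (a joint): Blue release collar of the fitting: 0 up (jaws closed), 0.0038 m fully down (jaws open: pressing it releases the stem). It dips by itself, about 2 mm, while the stem's land forces the jaws apart, and comes back to 0 when they snap into the groove.
- manifold: Aluminium gas manifold bar, 40 x 200 x 40 mm, bolted to the bench; origin centre of its underside, long side along its own y, top face at 40 mm. Three outlets in a row, 60 mm apart along y (at -60, 0, +60 mm): one is the open fitting, the other two look the same but are closed with grey plugs, 44 mm high above the manifold.
- rack: Plywood block, 50 x 220 x 46 mm, fixed; origin centre of its underside, long side along its own y. Three through holes 20 mm in diameter at y = -70, 0, +70 mm hold the gauge, the silencer and the spare plug in any order.
- silencer: Bystander in the rack: brass silencer with black flange and stem, 20 mm diameter, 40 mm above the rack. Leave it in place.
- spare_plug: Bystander in the rack: grey blanking plug, head 21 mm diameter, 18 mm above the rack. Leave it in place.
- bore_block: Bystander: dark steel block with two bores, 80 x 45 x 25 mm, lying on the bench. Leave it in place.
- screwdriver: Bystander: screwdriver with red handle, 170 mm long, lying on the bench. Leave it in place.

How it is judged:
By the outcome, as a careful person would: the job done as asked, in the order asked, and still so for the second after the job is handed in, with the robot touching nothing.
It also fails if it takes over 67 s, if anything falls off the work surface, if the arm or the gripper's body presses on something with over 40 N, if the wrist force passes 120 N, or if a joint passes its speed limit or range.

## Robot

A 6-joint arm with a two-finger parallel gripper is mounted at the origin on the work surface. World frame = base frame: x ahead of the robot, y to its left, z up, the work surface at z = 0. Lengths are in m, angles in degrees, forces in N, time in s.
With the tool pointing down it reaches from about 0.35 to 0.875 m from the base axis. Payload 4.2 kg.
Tool frame: the origin (TCP) lies midway between the tips of the shut fingers; the grasp point (between the pads) lies 19 mm behind it (r.pinch_z is the distance from the TCP to the grasp point, in m); z points along the fingers, y is the line along which they close (so a half turn about z gives the same grasp; the last joint's range is limited). The gripper opens to 87 mm and grips with 3 to 60 N. Pads are 19 mm wide; open, the fingers measure 117 mm over their backs; the gripper's body (75 mm by 190 mm) begins 51 mm behind the grasp point.
Start: joints at [79.905, 22.042, 0.453, 0, -68.411, -14.817], TCP at [0.263, 0.567, 0.223] pointing down, gripper open.
Joint ranges: [-179.83, 179.83], [-69.29, 118.12], [-61.27, 80.66], [-181.25, 117.63], [-171.15, -9.14], [-177.46, 177.46]. Speed limits (degrees/s): [159.86, 159.86, 180, 180, 180, 180].

## Interface

Orientations are given as a 3x3 rotation matrix whose columns are the frame's x, y, z axes.
In Python, from station import r, imaging, models gives the robot as it stands. The module is installed in compiled form; this text tells all that it offers.
- The arm moves only by the tool apply_moves, never from a script. Its argument "moves" is a list of rows, each a list of 2 entries, a list of its own where there are three numbers: the shift along the tool's x, y, z in m, then the turn about the tool's z in degrees. A call has 1 to 5 rows; each row shifts and turns the commanded pose from where the row before left it, along the tool's axes as they then stand; what a row does not reach is not made up. A row lasts 1/12 s, in which the tool goes at most 41.7 mm and 7.16 degrees, less where a joint would pass 70% of its speed; a pose out of reach is approached as far as the arm can. A call is refused whole if a number of a shift passes 0.0417 or a number of a turn 7.16, either way. A call with a gripper value outside its range is refused whole. "hand" is the finger opening in m, from 0 to 0.087, set as the call begins (left out, the last holds). The fingers move at their own pace and stop on an object; the grip force is fixed at half the most. Time passes only in rows, so rows that do not move let the fingers close. It gives the time, the measured TCP pose, the force, the opening and the grip force at its end, in the units of the state.
- r.sense(): the state, without advancing time (a new reading comes with each control period).
- imaging.capture(name): name is "side" or "top" or "wrist"; returns a dict with "frame" (480x640x3 uint8, blue, green, red), "intrinsics" (3x3 intrinsics, pixels), "eye" and "orientation" of the camera in the world. Camera axes: x right, y down, z forward; pixel columns grow to the right and rows downward; lengths in m; the calibration is good to about 2 mm. A picture is of the moment at which its call begins. There is no depth.
- r.finish_job(): hands the job in; it is judged then, once.
Trained networks look in a picture, given as the dict that the camera call returned (one of the last four; its "shot" number tells which), for a name from the list of things; names that differ only in an ending like _2 or _b are one class to them, and where a whole thing is asked for, a point or a joint stands for the part that bears it (a point fixed in the world has none). Each returns a list of dicts, best first, with "confidence" (0 to 1); they miss things now and then, are a little off and sometimes report something else, mostly with a low value. They report only what shows in the picture. A call takes as long as a camera call.
- models.cut_out(picture, target): "region" (480x640 bool, what is visible of it) and "extent" ([left, top, width, height] as shares, 0 to 1, of the picture: columns of its width, rows of its height, round what is visible of it).
- models.place_of(picture, target): "at" ([column, row] as shares, 0 to 1, of the picture: columns of its width, rows of its height: a listed point, or the origin of a listed thing).
The state is a dict: "time_s": time; "joints": joint angles; "joint_velocities": joint speeds; "effort": joint torques, N m; "tcp_pos": TCP position; "ee_rot": TCP orientation; "wrist_force": force on the tool from outside, world axes, zero at the start; "moment": the same for the moment, N m; "gripper_width": opening from 0.0 (shut) to 1.0 (fully open); "gripper_force": force on a finger pad.
Only numpy, scipy, OpenCV 4.12 (cv2) and the standard library are available. Lean on these libraries where they do the work, as an engineer would, in place of code of your own. Each camera call takes 0.05 s, during which the arm holds its last target. There are 200 camera calls.

## Working session

There is one attempt and no reset: what is moved stays moved. The work goes in short steps, Python scripts to look and compute and a tool call to move; the robot and the scene stay as the last step left them, time stands still between calls to the robot, and variables do not carry over. Pictures are saved under pics/ and viewed, at most 10 in all, crops included, and the job is handed in when it is done.

Besides the shell and the picture viewer there is one more tool, called by a JSON object that holds its "method" and its "body". apply_moves: Moves the arm, as the interface text tells. Its arguments: {"type":"object","properties":{"moves":{"type":"array"},"hand":{"type":"number"}},"required":["moves"]}

```bash
mkdir -p pics; cat > h.py <<'E'
import numpy as np, cv2
from station import r, imaging, models
def ray(p,uv):
    K=np.array(p["intrinsics"]);d=np.array(p["orientation"])@np.linalg.inv(K)@np.array([uv[0],uv[1],1.]);return np.array(p["eye"]),d/np.linalg.norm(d)
def onz(p,uv,z):
    e,d=ray(p,uv);return e+d*(z-e[2])/d[2]
def tri(rs):
    A=0;b=0
    for e,d in rs:
        P=np.eye(3)-np.outer(d,d);A=A+P;b=b+P@e
    x=np.linalg.solve(A,b);return x,[np.linalg.norm((np.eye(3)-np.outer(d,d))@(x-e)) for e,d in rs]
def loc(p,t):
    o=models.place_of(p,t)
    return [(np.array(a["at"])*[640,480],a["confidence"]) for a in o[:2]]
E
python3 - <<'E'
from h import *
s=r.sense();print({k:np.round(v,4).tolist() for k,v in s.items()},r.pinch_z)
ps={n:imaging.capture(n) for n in("side","top","wrist")}
for n,p in ps.items(): print(n,np.round(p["eye"],3),np.round(p["orientation"],3).tolist(),p["intrinsics"][0][0])
cv2.imwrite("pics/a.png",cv2.resize(np.hstack([ps["side"]["frame"],ps["top"]["frame"]]),(800,300)))
cv2.imwrite("pics/top.png",ps["top"]["frame"]);cv2.imwrite("pics/side.png",ps["side"]["frame"])
for t in("gauge","gauge_boot","fitting","bore_stop","collar","manifold","rack","silencer","spare_plug"):
    L={n:loc(p,t) for n,p in ps.items()}
    print(t,{n:[(np.round(a).tolist(),round(c,2)) for a,c in l] for n,l in L.items()})
    rs=[ray(ps[n],l[0][0]) for n,l in L.items() if l and l[0][1]>.5]
    if len(rs)>1:
        x,e=tri(rs);print("   ",np.round(x,4),np.round(e,4))
E
```

```text
{'time_s': 0.0, 'joints': [79.9042, 22.093, 0.3802, -0.0284, -68.4084, -14.8149], 'joint_velocities': [-0.0315, -0.0548, 0.0421, -0.0819, 0.024, 0.0819], 'effort': [0.0002, -39.0666, 18.7409, 4.2201, 0.0111, -0.0002], 'tcp_pos': [0.263, 0.5663, 0.2214], 'ee_rot': [[0.9069, -0.4214, -0.0008], [-0.4214, -0.9069, -0.002], [0.0001, 0.0022, -1.0]], 'wrist_force': [0.4732, -0.393, -0.294], 'moment': [-0.0094, -0.003, 0.0367], 'gripper_force': 0.0, 'gripper_width': 0.998} 0.0187
side [0.427 0.615 0.577] [[-0.934, -0.206, 0.291], [-0.356, 0.576, -0.736], [-0.016, -0.791, -0.611]] 505.4442391901198
top [ 0.538 -0.01   1.124] [[0.02, -0.995, 0.098], [-1.0, -0.019, 0.01], [-0.008, -0.098, -0.995]] 510.3096717848373
wrist [0.326 0.537 0.383] [[-0.421, -0.877, -0.231], [-0.907, 0.408, 0.105], [0.002, 0.254, -0.967]] 387.52446477848065
gauge {'side': [([338.0, 355.0], 0.79)], 'top': [([218.0, 278.0], 0.85), ([227.0, 276.0], 0.6)], 'wrist': []}
    [0.5632 0.2196 0.0455] [0.0012 0.0012]
gauge_boot {'side': [([339.0, 341.0], 0.8)], 'top': [([216.0, 276.0], 0.89)], 'wrist': []}
    [0.5641 0.2182 0.0719] [0.0001 0.0001]
fitting {'side': [([290.0, 230.0], 0.71), ([455.0, 171.0], 0.53)], 'top': [([455.0, 315.0], 0.53)], 'wrist': []}
    [ 0.6346 -0.1905 -0.0067] [0.1724 0.1724]
bore_stop {'side': [([458.0, 170.0], 0.74)], 'top': [([455.0, 318.0], 0.67)], 'wrist': []}
    [ 0.489  -0.2765  0.0562] [0.0007 0.0007]Traceback (most recent call last):
  File "<stdin>", line 8, in <module>
  File "h.py", line 13, in loc
    o=models.place_of(p,t)
ValueError: it knows: bore_block, bore_stop, collet, fitting, gauge, gauge_boot, manifold, rack, screwdriver, silencer, spare_plug
```

View pics/top.png

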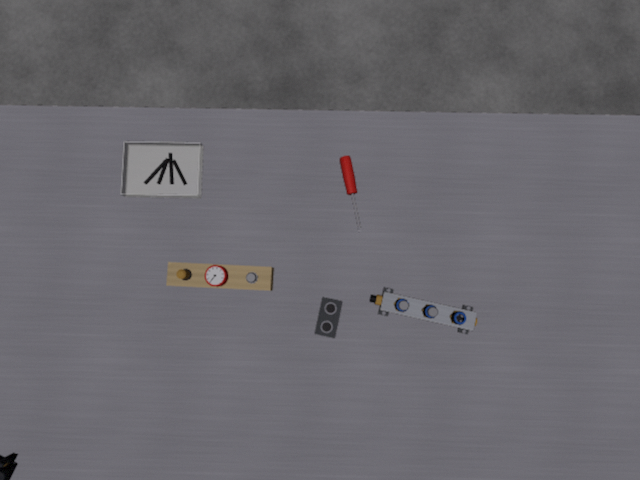

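View pics/side.png

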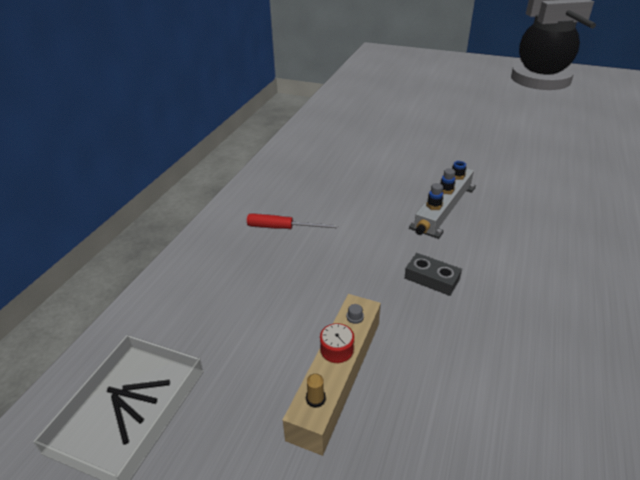

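The top view shows the gauge at (216,276), in the rack's middle hole between the silencer (182,274) and the plug (251,278). The open outlet is at (459,318), the end nearest -y. I'll grip across the rack, then across the manifold.

```bash
cat >> h.py <<'E'
def plan(target,yaw,n=None,start=None):
    """rows to TCP target; yaw = world angle (deg, mod 180) of closing axis y"""
    s=r.sense();R=np.array(s["ee_rot"]);p=np.array(s["tcp_pos"]) if start is None else np.array(start)
    y0=np.degrees(np.arctan2(R[1,1],R[0,1]));dy=(yaw-y0+90)%180-90
    d=np.array(target)-p
    n=n or int(np.ceil(max(np.linalg.norm(d)/.036,abs(dy)/7)))
    print("d",np.round(d,4),"turn",round(-dy,1),"n",n)
    for i in range(n):
        a=np.radians(y0+dy*i/n);y=np.array([np.cos(a),np.sin(a),0]);z=np.array([0,0,-1]);x=np.cross(y,z)
        print([[round(float(v@d/n),4) for v in(x,y,z)],round(-dy/n,2)])
E
python3 - <<'E'
from h import *
ps={n:imaging.capture(n) for n in("side","top")}
for t in("rack","silencer","spare_plug","manifold","fitting"):
    L={n:loc(p,t) for n,p in ps.items()}
    print(t,{n:[(np.round(a).tolist(),round(c,2)) for a,c in l] for n,l in L.items()})
P=ps["top"]
a,b=onz(P,(182,274),.086)[:2],onz(P,(251,278),.064)[:2];print("rack",a,b,np.degrees(np.arctan2(*(a-b)[::-1])))
a,b=onz(P,(402,305),.084)[:2],onz(P,(431,312),.084)[:2];c=onz(P,(459,318),.069)[:2];print("man",a,b,c,np.degrees(np.arctan2(*(a-b)[::-1])),np.degrees(np.arctan2(*(a-c)[::-1])))
plan([.56,.215,.2],0)
E
```

```text
rack {'side': [([331.0, 373.0], 0.75)], 'top': [([227.0, 275.0], 0.62)]}
silencer {'side': [([315.0, 400.0], 0.94)], 'top': [([252.0, 278.0], 0.49)]}
spare_plug {'side': [([356.0, 313.0], 0.5), ([318.0, 398.0], 0.34)], 'top': [([251.0, 278.0], 0.48)]}
manifold {'side': [([440.0, 205.0], 0.56)], 'top': [([426.0, 310.0], 0.91)]}
fitting {'side': [([455.0, 173.0], 0.65)], 'top': [([454.0, 317.0], 0.6)]}
rack [0.56729647 0.28537642] [0.5624702  0.14781098] 87.9906920553206
man [ 0.51365673 -0.16238556] [ 0.50082284 -0.22086313] [ 0.48929468 -0.28098804] 77.62171533826499 78.39237190432488
d [ 0.2968 -0.3518 -0.0225] turn 65.1 n 13
[[0.0321, 0.0149, 0.0017], np.float64(5.01)]
[[0.0333, 0.0121, 0.0017], np.float64(5.01)]
[[0.0342, 0.0091, 0.0017], np.float64(5.01)]
[[0.0349, 0.0061, 0.0017], np.float64(5.01)]
[[0.0353, 0.003, 0.0017], np.float64(5.01)]
[[0.0354, -0.0001, 0.0017], np.float64(5.01)]
[[0.0353, -0.0031, 0.0017], np.float64(5.01)]
[[0.0349, -0.0062, 0.0017], np.float64(5.01)]
[[0.0342, -0.0092, 0.0017], np.float64(5.01)]
[[0.0332, -0.0122, 0.0017], np.float64(5.01)]
[[0.0321, -0.015, 0.0017], np.float64(5.01)]
[[0.0306, -0.0178, 0.0017], np.float64(5.01)]
[[0.029, -0.0204, 0.0017], np.float64(5.01)]
```

{"method": "apply_moves", "body": {"moves": [[[0.032,0.015,0.002],5],[[0.033,0.012,0.002],5],[[0.034,0.009,0.002],5],[[0.035,0.006,0.002],5],[[0.035,0.003,0.002],5]], "hand": 0.087}}

```text
time_s: 1.77
tcp_pos: [0.3777, 0.4309, 0.2126]
ee_rot: [[0.641, -0.767, 0.0], [-0.767, -0.641, 0.0], [-0.0, -0.0, -1.0]]
wrist_force: [0.9, 0.2, -0.5]
gripper_width: 1.003
gripper_force: 0.0
```

{"method": "apply_moves", "body": {"moves": [[[0.035,0,0.002],5],[[0.035,-0.003,0.002],5],[[0.035,-0.006,0.002],5],[[0.034,-0.009,0.002],5],[[0.033,-0.012,0.002],5]]}}

```text
time_s: 2.18
tcp_pos: [0.4909, 0.2959, 0.2027]
ee_rot: [[0.256, -0.967, 0.0], [-0.967, -0.256, 0.0], [-0.0, -0.0, -1.0]]
wrist_force: [0.8, -0.0, 0.5]
gripper_width: 1.007
gripper_force: 0.0
```

{"method": "apply_moves", "body": {"moves": [[[0.032,-0.015,0.002],5],[[0.031,-0.018,0.002],5],[[0.029,-0.02,0],5],[[0,0,0],0],[[0,0,0],0]]}}

```text
time_s: 2.6
tcp_pos: [0.5593, 0.2142, 0.1982]
ee_rot: [[-0.002, -1.0, -0.0], [-1.0, 0.002, -0.0], [0.0, 0.0, -1.0]]
wrist_force: [0.1, 0.8, -0.1]
gripper_width: 0.995
gripper_force: 0.0
```

```bash
python3 - <<'E'
from h import *
P=imaging.capture("wrist")
cv2.imwrite("pics/w1.png",P["frame"])
S=imaging.capture("side");T=imaging.capture("top")
for t in("gauge","gauge_boot"):
    L=[(p,loc(p,t)) for p in (P,S,T)]
    rs=[ray(p,l[0][0]) for p,l in L if l]
    print(t,[l for _,l in L]); x,e=tri(rs);print(np.round(x,4),np.round(e,4))
c=models.cut_out(P,"gauge")
print(np.round(P["eye"],4),[(np.round(np.array(o["extent"])*[640,480,640,480]),o["confidence"]) for o in c])
E
```

```text
gauge [[(array([311.104, 233.712]), 0.96)], [(array([339.2 , 357.12]), 0.69)], [(array([220.096, 276.816]), 0.9)]]
[0.5644 0.219  0.0412] [0.0028 0.0014 0.0021]
gauge_boot [[(array([310.4  , 236.112]), 0.73)], [(array([338.624, 341.088]), 0.67)], [(array([213.696, 273.984]), 0.69)]]
[0.5663 0.2194 0.0727] [0.0036 0.0024 0.005 ]
[0.5592 0.1447 0.36  ] [(array([279., 210.,  61.,  63.]), 0.95)]
```

View pics/w1.png

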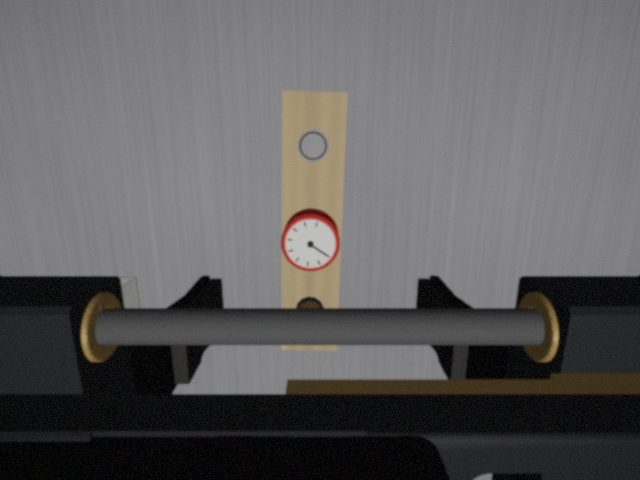

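The wrist view shows the gauge's dial centred at about (310.5,243), between the plug (313,146) and the silencer (310,300). The fingers stand left and right of the rack, clear of both neighbours.

```bash
python3 - <<'E'
from h import *
P=imaging.capture("wrist");S=imaging.capture("side");T=imaging.capture("top")
def white(p,w):
    f=p["frame"];x0,y0,x1,y1=w;c=f[y0:y1,x0:x1].astype(int)
    m=((c[...,2]>1.4*c[...,1])&(c[...,2]>1.4*c[...,0])&(c[...,2]>60)).astype(np.uint8)
    ct=max(cv2.findContours(m,0,1)[0],key=cv2.contourArea);h=np.zeros_like(m);cv2.drawContours(h,[ct],-1,1,-1)
    d=((h==1)&(m==0)).astype(np.uint8);d=cv2.morphologyEx(d,cv2.MORPH_CLOSE,np.ones((7,7)))
    n,l,st,ce=cv2.connectedComponentsWithStats(d);k=1+np.argmax(st[1:,4]);return ce[k]+[x0,y0]
rs=[]
for p,w in((P,(270,200,350,280)),(S,(310,310,370,370)),(T,(195,255,237,297))):
    u=white(p,w);rs.append(ray(p,u));print(u,np.round(onz(p,u,.084),4))
x,e=tri(rs);print(np.round(x,4),np.round(e,4))
b=onz(P,(315,91),.046)-onz(P,(309,350),.046);print("rack dir",np.degrees(np.arctan2(b[1],b[0])))
E
```

```text
[308.38465447 239.92835366] [0.566  0.2183 0.084 ]Traceback (most recent call last):
  File "<stdin>", line 11, in <module>
  File "<stdin>", line 8, in white
    return _wrapfunc(a, 'argmax', axis=axis, out=out, **kwds)
    return bound(*args, **kwds)
ValueError: attempt to get argmax of an empty sequence
```

```bash
cat >> h.py <<'E'
def dial(p,w):
    f=p["frame"];x0,y0,x1,y1=w;c=f[y0:y1,x0:x1].min(axis=2)
    m=(c>150).astype(np.uint8)
    ct=max(cv2.findContours(cv2.morphologyEx(m,cv2.MORPH_CLOSE,np.ones((5,5))),0,1)[0],key=cv2.contourArea)
    (cx,cy),ax,_=cv2.fitEllipse(cv2.convexHull(ct)); return np.array([cx+x0,cy+y0]),ax
E
python3 - <<'E'
from h import *
P=imaging.capture("wrist");S=imaging.capture("side");T=imaging.capture("top")
rs=[]
for p,w in((P,(270,200,350,280)),(S,(310,310,370,370)),(T,(195,255,237,297))):
    u,ax=dial(p,w);rs.append(ray(p,u));print(u,ax,np.round(onz(p,u,.084),4))
x,e=tri(rs);print(np.round(x,4),np.round(e,4))
b=onz(P,(315,91),.046)-onz(P,(309,350),.046);print("rack dir",np.degrees(np.arctan2(b[1],b[0])))
plan([.5655,.2185,.054],-2,start=r.sense()["tcp_pos"])
E
```

```text
[308.67300797 240.42384338] (47.968135833740234, 49.61163330078125) [0.5659 0.2183 0.084 ]
[313.78298378 336.64050484] (52.998435974121094, 78.87395477294922) [0.5924 0.2317 0.084 ]
[216.23285675 275.48855782] (13.087627410888672, 17.61687469482422) [0.5657 0.2159 0.084 ]
[0.5754 0.2219 0.0769] [0.0094 0.0197 0.0104]
rack dir -91.46248737992819
d [ 0.0071  0.0026 -0.1445] turn 2.1 n 5
[[-0.0005, -0.0014, 0.0289], np.float64(0.42)]
[[-0.0005, -0.0014, 0.0289], np.float64(0.42)]
[[-0.0005, -0.0014, 0.0289], np.float64(0.42)]
[[-0.0005, -0.0014, 0.0289], np.float64(0.42)]
[[-0.0006, -0.0014, 0.0289], np.float64(0.42)]
```

{"method": "apply_moves", "body": {"moves": [[[-0.001,-0.002,0.03],1],[[-0.001,-0.002,0.03],1],[[-0.001,-0.002,0.03],0],[[0,0,0.03],0],[[0,0,0],0]]}}

```text
time_s: 3.82
tcp_pos: [0.5605, 0.2164, 0.0722]
ee_rot: [[-0.035, -0.999, -0.011], [-0.999, 0.035, -0.006], [0.006, 0.011, -1.0]]
wrist_force: [-1.0, -0.9, -1.2]
gripper_width: 1.0
gripper_force: 0.0
```

{"method": "apply_moves", "body": {"moves": [[[0,0,0.01],0],[[0,0,0.01],0],[[0,0,0.005],0],[[0,0,0],0]]}}

```text
time_s: 4.15
tcp_pos: [0.5644, 0.2187, 0.0534]
ee_rot: [[-0.034, -0.999, -0.0], [-0.999, 0.034, -0.0], [0.0, 0.0, -1.0]]
wrist_force: [-0.6, 0.6, 0.6]
gripper_width: 1.0
gripper_force: 0.0
```

{"method": "apply_moves", "body": {"moves": [[[0,0,0],0],[[0,0,0],0],[[0,0,0],0],[[0,0,0],0],[[0,0,0],0]], "hand": 0.03}}

```text
time_s: 4.57
tcp_pos: [0.5647, 0.2189, 0.054]
ee_rot: [[-0.033, -0.999, 0.001], [-0.999, 0.033, 0.0], [-0.001, -0.001, -1.0]]
wrist_force: [0.3, -0.6, 0.7]
gripper_width: 0.704
gripper_force: 0.0
```

{"method": "apply_moves", "body": {"moves": [[[0,0,0],0],[[0,0,0],0],[[0,0,0],0],[[0,0,0],0],[[0,0,0],0]]}}

```text
time_s: 4.98
tcp_pos: [0.5648, 0.2189, 0.0537]
ee_rot: [[-0.033, -0.999, 0.001], [-0.999, 0.033, 0.0], [-0.0, -0.001, -1.0]]
wrist_force: [0.5, -0.1, -0.5]
gripper_width: 0.497
gripper_force: 30.0
```

{"method": "apply_moves", "body": {"moves": [[[0,0,-0.01],0],[[0,0,-0.015],0],[[0,0,-0.02],0],[[0,0,-0.025],0],[[0,0,-0.03],0]]}}

```text
time_s: 5.4
tcp_pos: [0.5626, 0.2178, 0.1529]
ee_rot: [[-0.034, -0.999, -0.005], [-0.999, 0.034, -0.003], [0.003, 0.005, -1.0]]
wrist_force: [0.1, 0.0, -2.5]
gripper_width: 0.501
gripper_force: 30.0
```

{"method": "apply_moves", "body": {"moves": [[[0,0,-0.025],0],[[0,0,-0.01],0],[[0,0,0],0],[[0,0,0],0]]}}

```text
time_s: 5.73
tcp_pos: [0.5635, 0.2185, 0.1877]
ee_rot: [[-0.034, -0.999, -0.002], [-0.999, 0.034, 0.0], [-0.0, 0.002, -1.0]]
wrist_force: [-0.0, -0.1, -3.2]
gripper_width: 0.498
gripper_force: 30.0
```

```bash
python3 - <<'E'
from h import *
s=r.sense();print(s["gripper_width"],s["wrist_force"],s["tcp_pos"])
S=imaging.capture("side")
cv2.imwrite("pics/s2.png",cv2.resize(S["frame"][180:420,240:560],(800,600)))
plan([.4893,-.281,.19],-11.8)
E
```

```text
0.4979555286979619 [-0.03772579 -0.10954221 -3.22609507] [0.56348913 0.21854837 0.18768355]
d [-0.0737 -0.4992  0.0035] turn 9.9 n 15
[[0.0334, 0.0038, -0.0002], np.float64(0.66)]
[[0.0335, 0.0034, -0.0002], np.float64(0.66)]
[[0.0335, 0.003, -0.0002], np.float64(0.66)]
[[0.0335, 0.0026, -0.0002], np.float64(0.66)]
[[0.0336, 0.0022, -0.0002], np.float64(0.66)]
[[0.0336, 0.0019, -0.0002], np.float64(0.66)]
[[0.0336, 0.0015, -0.0002], np.float64(0.66)]
[[0.0336, 0.0011, -0.0002], np.float64(0.66)]
[[0.0336, 0.0007, -0.0002], np.float64(0.66)]
[[0.0336, 0.0003, -0.0002], np.float64(0.66)]
[[0.0336, -0.0001, -0.0002], np.float64(0.66)]
[[0.0336, -0.0005, -0.0002], np.float64(0.66)]
[[0.0336, -0.0008, -0.0002], np.float64(0.66)]
[[0.0336, -0.0012, -0.0002], np.float64(0.66)]
[[0.0336, -0.0016, -0.0002], np.float64(0.66)]
```

View pics/s2.png

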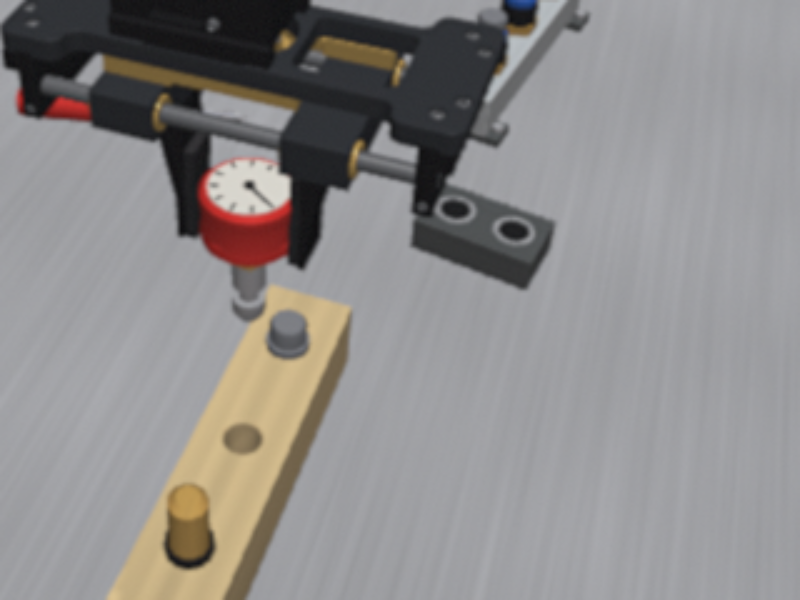

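The gauge hangs upright in the fingers and the hole is empty. In the crop the dial centre is at (246,185) and the stem's end at (248,316). Next I travel towards the manifold and stop short of the outlet to look.

{"method": "apply_moves", "body": {"moves": [[[0.025,0.003,0],0.7],[[0.034,0.003,0],0.7],[[0.034,0.003,0],0.7],[[0.034,0.003,0],0.7],[[0.034,0.002,0],0.7]]}}

```text
time_s: 6.2
tcp_pos: [0.5389, 0.0572, 0.1859]
ee_rot: [[-0.095, -0.995, -0.005], [-0.996, 0.095, -0.001], [0.002, 0.005, -1.0]]
wrist_force: [0.4, -0.4, -1.3]
gripper_width: 0.499
gripper_force: 30.0
```

{"method": "apply_moves", "body": {"moves": [[[0.034,0.002,0],0.7],[[0.034,0.002,0],0.7],[[0.034,0.001,0],0.7],[[0.034,0.001,0],0.7],[[0.034,0,0],0.7]]}}

```text
time_s: 6.62
tcp_pos: [0.5127, -0.1107, 0.1862]
ee_rot: [[-0.156, -0.988, -0.005], [-0.988, 0.156, 0.0], [0.001, 0.005, -1.0]]
wrist_force: [0.8, 0.6, -2.2]
gripper_width: 0.498
gripper_force: 30.0
```

{"method": "apply_moves", "body": {"moves": [[[0.034,0,0],0.7],[[0.034,0,0],0.7],[[0.025,0,0],0.7],[[0,0,0],0.7],[[0,0,0],0]]}}

```text
time_s: 7.03
tcp_pos: [0.4977, -0.2019, 0.1861]
ee_rot: [[-0.206, -0.978, -0.005], [-0.978, 0.206, 0.001], [-0.0, 0.005, -1.0]]
wrist_force: [0.3, -0.3, -2.7]
gripper_width: 0.501
gripper_force: 30.0
```

```bash
python3 - <<'E'
from h import *
s=r.sense();print(s["gripper_width"],s["wrist_force"],s["tcp_pos"])
P=imaging.capture("wrist");S=imaging.capture("side");T=imaging.capture("top")
cv2.imwrite("pics/w2.png",P["frame"]);cv2.imwrite("pics/s3.png",S["frame"]);cv2.imwrite("pics/t3.png",T["frame"])
for t in("fitting","bore_stop","collet"):
    L=[(p,loc(p,t)) for p in (P,S,T)]
    rs=[ray(p,l[0][0]) for p,l in L if l]
    print(t,[l for _,l in L]); 
    if len(rs)>1: x,e=tri(rs);print(np.round(x,4),np.round(e,4))
E
```

```text
0.5010156497125824 [ 0.25704122 -0.2868541  -2.6915789 ] [ 0.49766352 -0.20191466  0.18609506]
fitting [[(array([310.08 , 122.592]), 0.82)], [(array([456.32 , 175.008]), 0.66), (array([457.984, 173.808]), 0.42)], []]
[ 0.4893 -0.2834  0.041 ] [0.0026 0.0026]
bore_stop [[(array([306.304, 125.424]), 0.98)], [(array([455.616, 174.48 ]), 0.6)], []]
[ 0.4916 -0.282   0.0427] [0.0017 0.0017]
collet [[(array([305.92 , 126.096]), 0.64)], [], []]
```

View pics/w2.png

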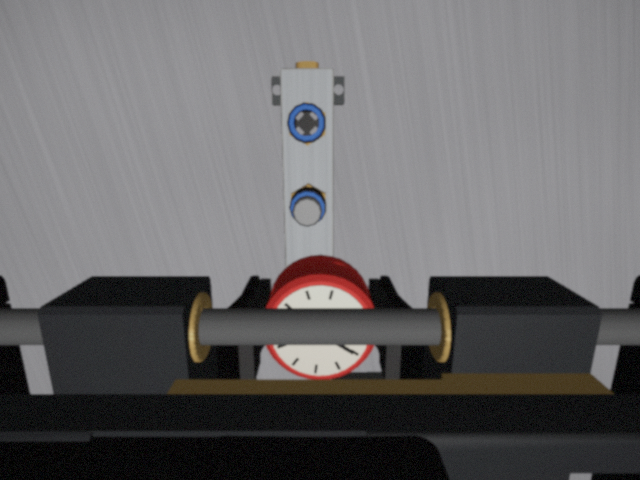

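The wrist view shows the open outlet's collar at (306.5,123), the middle plug at (308,210) and the held dial at about (320,329).

```bash
python3 - <<'E'
from h import *
s=r.sense();R=np.array(s["ee_rot"]);tcp=np.array(s["tcp_pos"])
P=imaging.capture("wrist");S=imaging.capture("side");T=imaging.capture("top")
def blue(p,w):
    x0,y0,x1,y1=w;c=p["frame"][y0:y1,x0:x1].astype(int)
    m=((c[...,0]>1.5*c[...,2])&(c[...,0]>1.25*c[...,1])&(c[...,0]>60)).astype(np.uint8)
    ct=max(cv2.findContours(m,0,1)[0],key=cv2.contourArea);(cx,cy),ax,_=cv2.fitEllipse(cv2.convexHull(ct));return np.array([cx+x0,cy+y0]),ax
rs=[]
for n,p,w in(("w",P,(280,95,335,150)),("s",S,(445,155,475,180)),("t",T,(445,300,475,335))):
    try:
        u,ax=blue(p,w);rs.append(ray(p,u));print(n,np.round(u,1),np.round(ax,1),np.round(onz(p,u,.069),4))
    except Exception as e: print(n,e)
print("tri",[np.round(x,4) for x in tri(rs)])
# held dial in wrist: red outline of the top face
c=P["frame"][250:395,250:390].astype(int);m=((c[...,2]>1.6*c[...,1])&(c[...,2]>60))
ys,xs=np.nonzero(m);print("red cols",xs.min()+250,xs.max()+250,"rows",ys.min()+250,ys.max()+250)
for row in (290,350,360,370): 
    k=np.nonzero(m[row-250])[0]+250; print(row,k.min(),k.max())
w=c.min(axis=2)>130;ys,xs=np.nonzero(w);print("white col",xs.min()+250,xs.max()+250)
for u in((320,329),): 
    q=onz(P,u,tcp[2]-.0077+.038);print("dial",np.round(q,4),"tool",np.round(R.T@(q-tcp),4))
x=onz(P,(307,70),.04)-onz(P,(309,250),.04);print("man dir",np.degrees(np.arctan2(-x[1],-x[0])))
# side view held gauge
f=S["frame"];cv2.imwrite("pics/s4.png",cv2.resize(f[80:260,380:620],(800,600),interpolation=cv2.INTER_CUBIC))
E
```

```text
w [309.9 120. ] [36.1 37.8] [ 0.4891 -0.2831  0.069 ]
s [459.4 164.4] [ 8.  12.3] [ 0.4891 -0.2775  0.069 ]
t max() iterable argument is empty
tri [array([ 0.4893, -0.2833,  0.0657]), array([0.0002, 0.0002])]
red cols 265 374 rows 255 380
290 271 368
350 269 371
360 276 363
370 288 354
white col 250 389
dial [ 0.4989 -0.2019  0.2189] tool [ 0.0013  0.0003 -0.0303]
man dir 78.54395535452736
```

View pics/s4.png

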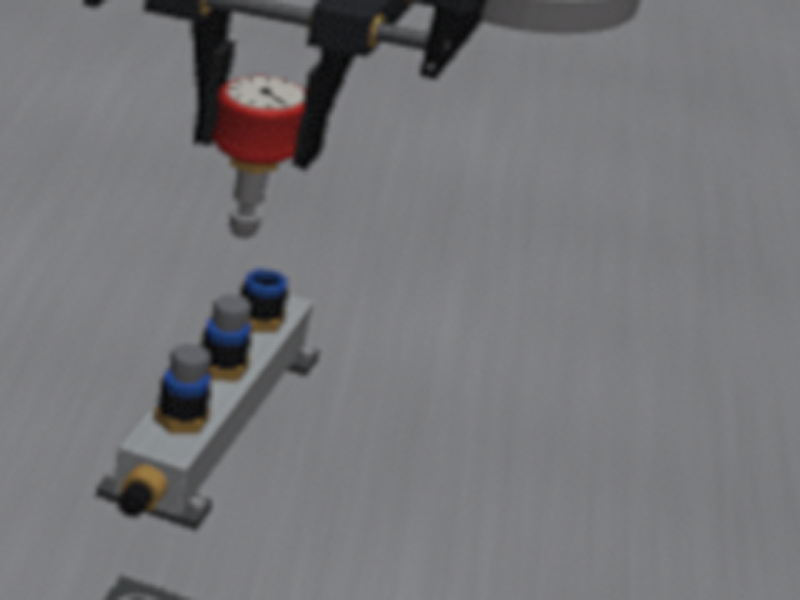

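The side view shows the held stem's tip at about (244,228) in the crop, above the collar's mouth at (267,283). I'll check the stem for tilt.

```bash
cat >> h.py <<'E'
def proj(p,X):
    c=np.array(p["orientation"]).T@(np.array(X)-np.array(p["eye"]));u=np.array(p["intrinsics"])@c;return u[:2]/u[2]
E
python3 - <<'E'
from h import *
s=r.sense();tcp=np.array(s["tcp_pos"])
S=imaging.capture("side")
def crop1(u):return np.array([240+u[0]*.4,180+u[1]*.4])
def crop2(u):return np.array([380+u[0]*.3,80+u[1]*.3])
for t,d,e in((np.array([.5635,.2185,.1877]),crop1((246,185)),crop1((248,316))),(tcp,crop2((266,92)),crop2((244,230)))):
    q=onz(S,d,t[2]+.0303);print("dial obs",d,"pred if on tcp",proj(S,t+[0,0,.0303]),"q-t",np.round(q-t,4))
    for L in (33,38,43): print(L,"tip pred from tcp",proj(S,t-[0,0,.0077+L/1e3]),"from q",proj(S,[q[0],q[1],t[2]-.0077-L/1e3]),"obs",e)
E
```

```text
dial obs [338.4 254. ] pred if on tcp [339.66729072 253.63226664] q-t [0.0011 0.001  0.0303]
33 tip pred from tcp [339.34965297 299.57717545] from q [338.17474673 299.95308454] obs [339.2 306.4]
38 tip pred from tcp [339.32902392 302.5610774 ] from q [338.16011854 302.93732641] obs [339.2 306.4]
43 tip pred from tcp [339.30860491 305.51459774] from q [338.14563941 305.89116027] obs [339.2 306.4]
dial obs [459.8 107.6] pred if on tcp [459.38769659 107.27085593] q-t [-0.0008  0.0011  0.0303]
33 tip pred from tcp [453.29418787 145.3557793 ] from q [453.67902951 145.71366538] obs [453.2 149. ]
38 tip pred from tcp [452.88754965 147.89730114] from q [453.27058523 148.25693995] obs [453.2 149. ]
43 tip pred from tcp [452.48370499 150.42136299] from q [452.86495021 150.78272202] obs [453.2 149. ]
```

{"method": "apply_moves", "body": {"moves": [[[0.026,-0.003,0],0],[[0.026,-0.003,0],0],[[0.027,-0.002,0],0],[[0,0,0.01],0],[[0,0,0.02],0]]}}

```text
time_s: 8.25
tcp_pos: [0.4927, -0.282, 0.1604]
ee_rot: [[-0.205, -0.979, 0.006], [-0.979, 0.205, -0.002], [0.001, -0.006, -1.0]]
wrist_force: [-0.6, 0.3, -2.5]
gripper_width: 0.501
gripper_force: 30.0
```

{"method": "apply_moves", "body": {"moves": [[[0,0,0.01],0],[[0,0,0.005],0],[[0,0,0],0],[[0,0,0],0]]}}

```text
time_s: 8.58
tcp_pos: [0.4916, -0.2797, 0.1438]
ee_rot: [[-0.202, -0.979, 0.0], [-0.979, 0.202, -0.0], [0.0, -0.0, -1.0]]
wrist_force: [-0.1, 0.4, -2.3]
gripper_width: 0.5
gripper_force: 30.0
```

```bash
python3 - <<'E'
from h import *
s=r.sense();tcp=np.array(s["tcp_pos"]);print(tcp,np.array(s["wrist_force"]))
P=imaging.capture("wrist");S=imaging.capture("side")
a=cv2.resize(S["frame"][110:210,400:500],(560,560),interpolation=cv2.INTER_CUBIC)
cv2.imwrite("pics/s5.png",a);cv2.imwrite("pics/w5.png",P["frame"])
f=lambda u:np.round((u-[400,110])*5.6)
print("axis thru tcp: tip40",f(proj(S,tcp-[0,0,.0477])),"mouth69",f(proj(S,[tcp[0],tcp[1],.069])))
for dx,dy in((.002,0),(0,.002)): print(dx,dy,f(proj(S,[tcp[0]+dx,tcp[1]+dy,.069])))
E
```

```text
[ 0.49162861 -0.27974456  0.14381072] [-0.13713577  0.36055219 -2.32361332]
axis thru tcp: tip40 [338. 232.] mouth69 [326. 301.]
0.002 0 [320. 300.]
0 0.002 [325. 303.]
```

View pics/s5.png

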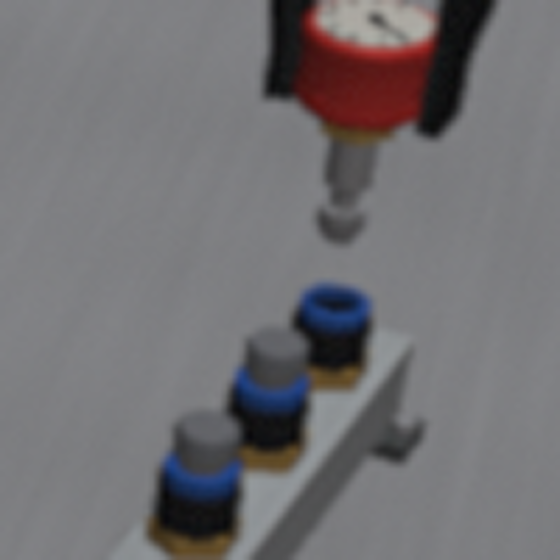

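In the crop the tip is at (341,237) and the mouth at (335,302). The axis projection says the tool must shift about 2 mm towards -x. I'll correct that and approach.

{"method": "apply_moves", "body": {"moves": [[[0.001,0.002,0.005],0],[[0,0,0.005],0],[[0,0,0.003],0],[[0,0,0],0]]}}

```text
time_s: 9.02
tcp_pos: [0.4884, -0.2802, 0.1296]
ee_rot: [[-0.203, -0.979, -0.002], [-0.979, 0.203, 0.001], [-0.0, 0.002, -1.0]]
wrist_force: [-0.2, 0.4, -2.6]
gripper_width: 0.497
gripper_force: 30.0
```

```bash
python3 - <<'E'
from h import *
s=r.sense();tcp=np.array(s["tcp_pos"]);print(tcp,np.array(s["wrist_force"]))
P=imaging.capture("wrist");S=imaging.capture("side")
a=cv2.resize(S["frame"][125:185,430:490],(480,480),interpolation=cv2.INTER_CUBIC)
b=cv2.resize(P["frame"],(320,240));c=np.zeros((480,800,3),np.uint8);c[:,:480]=a;c[:240,480:]=b
cv2.imwrite("pics/s6.png",c)
f=lambda u:np.round((u-[430,125])*8)
print("axis thru tcp: tip40",f(proj(S,tcp-[0,0,.0477])),"mouth69",f(proj(S,[tcp[0],tcp[1],.069])),"axis dial",proj(S,tcp+[0,0,.0303]))
E
```

```text
[ 0.48839298 -0.28024129  0.12959196] [-0.18271991  0.3946228  -2.62424291]
axis thru tcp: tip40 [248. 264.] mouth69 [240. 311.] axis dial [467.38688241 120.94193169]
```

View pics/s6.png

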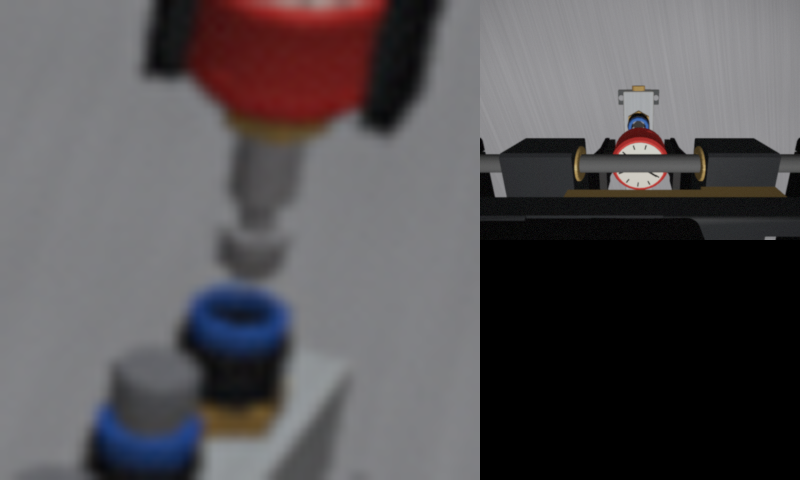

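In the crop the tip is at (253,268) and the mouth at (239,311). The wrist inset also shows the collar slightly left of the dial, so I'll measure that offset.

```bash
python3 - <<'E'
from h import *
s=r.sense();R=np.array(s["ee_rot"]);tcp=np.array(s["tcp_pos"]);P=imaging.capture("wrist")
f=P["frame"].astype(int)
bl=(f[...,0]>1.5*f[...,2])&(f[...,0]>1.25*f[...,1])&(f[...,0]>60);bl[:215]=0;bl[275:]=0
ys,xs=np.nonzero(bl);print("blue",xs.min(),xs.max(),ys.min(),ys.max())
for y in range(ys.min(),ys.max(),3):
    k=xs[ys==y];print(y,k.min(),k.max(),end="; ")
re=(f[...,2]>1.6*f[...,1])&(f[...,2]>60);re[:250]=0;re[395:]=0
print()
for y in (290,350,360,370):
    k=np.nonzero(re[y,255:385])[0]+255;print(y,k.min(),k.max(),(k.min()+k.max())/2)
for n,X in(("dial",tcp+[0,0,.0303]),("mouth",np.array([tcp[0],tcp[1],.069]))): print(n,proj(P,X))
print("mouth +1mm tool y",proj(P,np.array([tcp[0],tcp[1],.069])+.001*R[:,1]))
E
```

```text
blue 297 338 233 258
233 316 317; 236 307 328; 239 304 332; 242 301 335; 245 299 336; 248 298 338; 251 297 338; 254 297 338; 257 298 337; 
290 271 368 319.5
350 269 371 320.0
360 276 363 319.5
370 288 351 319.5
dial [319.17777094 332.21050379]
mouth [319.0994091  259.19428865]
mouth +1mm tool y [320.7588689  259.19409549]
```

{"method": "apply_moves", "body": {"moves": [[[0.001,-0.001,0],0],[[0,0,0.005],0],[[0,0,0.004],0],[[0,0,0.003],0],[[0,0,0],0]]}}

```text
time_s: 9.58
tcp_pos: [0.4891, -0.2815, 0.1174]
ee_rot: [[-0.203, -0.979, -0.002], [-0.979, 0.203, 0.001], [-0.0, 0.002, -1.0]]
wrist_force: [-0.8, 0.4, -3.2]
gripper_width: 0.495
gripper_force: 30.0
```

{"method": "apply_moves", "body": {"moves": [[[0,0,0.001],0],[[0,0,0.001],0],[[0,0,0.001],0],[[0,0,0],0],[[0,0,0],0]]}}

```text
time_s: 10.0
tcp_pos: [0.4899, -0.2817, 0.1156]
ee_rot: [[-0.203, -0.979, 0.0], [-0.979, 0.203, -0.0], [0.0, -0.0, -1.0]]
wrist_force: [0.3, 0.5, -2.1]
gripper_width: 0.503
gripper_force: 30.0
```

{"method": "apply_moves", "body": {"moves": [[[0,0,0.001],0],[[0,0,0.001],0],[[0,0,0.001],0],[[0,0,0],0],[[0,0,0],0]]}}

```text
time_s: 10.42
tcp_pos: [0.4898, -0.2817, 0.1124]
ee_rot: [[-0.203, -0.979, -0.0], [-0.979, 0.203, -0.0], [0.0, 0.0, -1.0]]
wrist_force: [-0.8, -0.6, -2.6]
gripper_width: 0.5
gripper_force: 30.0
```

{"method": "apply_moves", "body": {"moves": [[[0,0,0.001],0],[[0,0,0.001],0],[[0,0,0.001],0],[[0,0,0],0]]}}

```text
time_s: 10.75
tcp_pos: [0.4897, -0.2817, 0.1093]
ee_rot: [[-0.203, -0.979, -0.0], [-0.979, 0.203, 0.0], [0.0, 0.0, -1.0]]
wrist_force: [-0.5, -0.5, -2.7]
gripper_width: 0.5
gripper_force: 30.0
```

{"method": "apply_moves", "body": {"moves": [[[0,0,0.001],0],[[0,0,0.001],0],[[0,0,0],0]]}}

```text
time_s: 11.0
tcp_pos: [0.4899, -0.2818, 0.1076]
ee_rot: [[-0.203, -0.979, -0.0], [-0.979, 0.203, -0.0], [0.0, -0.0, -1.0]]
wrist_force: [-0.2, -1.9, -1.8]
gripper_width: 0.495
gripper_force: 30.0
```

{"method": "apply_moves", "body": {"moves": [[[0,0,0.001],0],[[0,0,0.001],0],[[0,0,0],0]]}}

```text
time_s: 11.25
tcp_pos: [0.49, -0.282, 0.1062]
ee_rot: [[-0.203, -0.979, 0.001], [-0.979, 0.203, -0.001], [0.001, -0.001, -1.0]]
wrist_force: [-2.6, -2.2, 1.3]
gripper_width: 0.494
gripper_force: 30.0
```

{"method": "apply_moves", "body": {"moves": [[[0.0005,0.0005,0],0],[[0,0,0.001],0],[[0,0,0],0]]}}

```text
time_s: 11.5
tcp_pos: [0.4898, -0.2825, 0.1056]
ee_rot: [[-0.203, -0.979, 0.001], [-0.979, 0.203, -0.001], [0.001, -0.002, -1.0]]
wrist_force: [-1.9, -0.5, 5.4]
gripper_width: 0.492
gripper_force: 30.0
```

{"method": "apply_moves", "body": {"moves": [[[0,0,0.001],0],[[0,0,0],0]]}}

```text
time_s: 11.67
tcp_pos: [0.4898, -0.2825, 0.1049]
ee_rot: [[-0.202, -0.979, 0.001], [-0.979, 0.202, -0.001], [0.001, -0.002, -1.0]]
wrist_force: [-2.5, -0.6, 6.2]
gripper_width: 0.5
gripper_force: 30.0
```

{"method": "apply_moves", "body": {"moves": [[[0,0.0005,0.001],0],[[0,0,0.001],0],[[0,0,0],0]]}}

```text
time_s: 11.92
tcp_pos: [0.4896, -0.2825, 0.1033]
ee_rot: [[-0.202, -0.979, 0.002], [-0.979, 0.202, -0.001], [0.001, -0.003, -1.0]]
wrist_force: [-0.4, -1.2, 0.4]
gripper_width: 0.499
gripper_force: 30.0
```

{"method": "apply_moves", "body": {"moves": [[[0,0,0.001],0],[[0,0,0],0]]}}

```text
time_s: 12.08
tcp_pos: [0.4894, -0.2822, 0.1007]
ee_rot: [[-0.203, -0.979, 0.002], [-0.979, 0.203, -0.001], [0.0, -0.002, -1.0]]
wrist_force: [-0.8, -1.8, 2.7]
gripper_width: 0.496
gripper_force: 30.0
```

{"method": "apply_moves", "body": {"moves": [[[0,0,0.001],0],[[0,0,0],0]]}}

```text
time_s: 12.25
tcp_pos: [0.4894, -0.2822, 0.0994]
ee_rot: [[-0.203, -0.979, 0.001], [-0.979, 0.203, -0.0], [0.0, -0.001, -1.0]]
wrist_force: [0.1, -1.6, 1.3]
gripper_width: 0.499
gripper_force: 30.0
```

{"method": "apply_moves", "body": {"moves": [[[0,0,0.001],0],[[0,0,0],0]]}}

```text
time_s: 12.42
tcp_pos: [0.4893, -0.2822, 0.0984]
ee_rot: [[-0.203, -0.979, 0.001], [-0.979, 0.203, -0.0], [0.0, -0.001, -1.0]]
wrist_force: [1.6, -2.3, 1.5]
gripper_width: 0.497
gripper_force: 30.0
```

{"method": "apply_moves", "body": {"moves": [[[0,0,0.001],0],[[0,0,0],0]]}}

```text
time_s: 12.58
tcp_pos: [0.4893, -0.2821, 0.0974]
ee_rot: [[-0.203, -0.979, 0.001], [-0.979, 0.203, -0.0], [0.0, -0.001, -1.0]]
wrist_force: [2.0, -2.7, 1.1]
gripper_width: 0.496
gripper_force: 30.0
```

{"method": "apply_moves", "body": {"moves": [[[0.0005,-0.0003,0.001],0],[[0,0,0.001],0],[[0,0,0],0]]}}

```text
time_s: 12.83
tcp_pos: [0.4892, -0.2825, 0.0954]
ee_rot: [[-0.203, -0.979, 0.001], [-0.979, 0.203, 0.0], [-0.0, -0.001, -1.0]]
wrist_force: [1.3, -2.6, 1.3]
gripper_width: 0.5
gripper_force: 30.0
```

{"method": "apply_moves", "body": {"moves": [[[0,0,0.001],0],[[0,0,0],0]]}}

```text
time_s: 13.0
tcp_pos: [0.4892, -0.2825, 0.0944]
ee_rot: [[-0.203, -0.979, 0.001], [-0.979, 0.203, 0.0], [-0.0, -0.001, -1.0]]
wrist_force: [2.6, -2.3, 1.8]
gripper_width: 0.5
gripper_force: 30.0
```

{"method": "apply_moves", "body": {"moves": [[[0,0,0.001],0],[[0,0,0],0]]}}

```text
time_s: 13.17
tcp_pos: [0.4887, -0.2821, 0.0929]
ee_rot: [[-0.203, -0.979, -0.0], [-0.979, 0.203, 0.001], [-0.001, 0.001, -1.0]]
wrist_force: [2.7, -0.7, -2.6]
gripper_width: 0.497
gripper_force: 30.0
```

{"method": "apply_moves", "body": {"moves": [[[0,0,0.001],0],[[0,0,0],0]]}}

```text
time_s: 13.33
tcp_pos: [0.4887, -0.2822, 0.0919]
ee_rot: [[-0.203, -0.979, -0.001], [-0.979, 0.203, 0.001], [-0.0, 0.001, -1.0]]
wrist_force: [1.8, -0.9, -2.0]
gripper_width: 0.497
gripper_force: 30.0
```

The axial force fell back to the free level, so the fitting has snapped shut. Next is the tug upward.

{"method": "apply_moves", "body": {"moves": [[[0,0,-0.001],0],[[0,0,-0.001],0],[[0,0,0],0]]}}

```text
time_s: 13.58
tcp_pos: [0.4886, -0.2821, 0.093]
ee_rot: [[-0.204, -0.979, -0.001], [-0.979, 0.204, 0.001], [-0.001, 0.001, -1.0]]
wrist_force: [4.0, -3.6, -11.5]
gripper_width: 0.501
gripper_force: 30.0
```

{"method": "apply_moves", "body": {"moves": [[[0,0,-0.001],0],[[0,0,0],0]]}}

```text
time_s: 13.75
tcp_pos: [0.4886, -0.282, 0.0932]
ee_rot: [[-0.204, -0.979, -0.001], [-0.979, 0.204, 0.002], [-0.001, 0.001, -1.0]]
wrist_force: [5.8, -2.7, -14.4]
gripper_width: 0.502
gripper_force: 30.0
```

{"method": "apply_moves", "body": {"moves": [[[0,0,0.0003],0],[[0,0,0],0],[[0,0,0],0],[[0,0,0],0],[[0,0,0],0]]}}

```text
time_s: 14.17
tcp_pos: [0.4886, -0.2821, 0.0931]
ee_rot: [[-0.204, -0.979, -0.001], [-0.979, 0.204, 0.001], [-0.001, 0.002, -1.0]]
wrist_force: [4.8, -3.1, -14.5]
gripper_width: 0.496
gripper_force: 30.0
```

{"method": "apply_moves", "body": {"moves": [[[0.0003,-0.0008,0.001],0],[[0,0,0.001],0],[[0,0,0.0005],0],[[0,0,0],0]]}}

```text
time_s: 14.5
tcp_pos: [0.4888, -0.2827, 0.0929]
ee_rot: [[-0.203, -0.979, -0.002], [-0.979, 0.203, 0.001], [-0.0, 0.002, -1.0]]
wrist_force: [0.7, -0.2, -1.9]
gripper_width: 0.501
gripper_force: 30.0
```

The tug of about 11 N held and the gauge is unloaded now. I'll let go and withdraw.

{"method": "apply_moves", "body": {"moves": [[[0,0,0],0],[[0,0,0],0],[[0,0,0],0],[[0,0,0],0],[[0,0,0],0]], "hand": 0.087}}

```text
time_s: 14.92
tcp_pos: [0.4898, -0.2831, 0.0931]
ee_rot: [[-0.203, -0.979, 0.0], [-0.979, 0.203, -0.0], [0.0, -0.0, -1.0]]
wrist_force: [-0.4, 0.2, -0.1]
gripper_width: 0.791
gripper_force: 0.0
```

{"method": "apply_moves", "body": {"moves": [[[0,0,0],0],[[0,0,0],0],[[0,0,0],0],[[0,0,0],0],[[0,0,0],0]]}}

```text
time_s: 15.33
tcp_pos: [0.4896, -0.283, 0.0927]
ee_rot: [[-0.203, -0.979, -0.0], [-0.979, 0.203, 0.0], [-0.0, 0.0, -1.0]]
wrist_force: [-0.2, -0.4, -0.4]
gripper_width: 0.993
gripper_force: 0.0
```

{"method": "apply_moves", "body": {"moves": [[[0,0,-0.005],0],[[0,0,-0.01],0],[[0,0,-0.03],0],[[0,0,-0.03],0],[[0,0,-0.03],0]]}}

```text
time_s: 15.75
tcp_pos: [0.4896, -0.2831, 0.1999]
ee_rot: [[-0.203, -0.979, 0.0], [-0.979, 0.203, -0.0], [0.0, -0.0, -1.0]]
wrist_force: [1.0, -0.3, -0.4]
gripper_width: 0.999
gripper_force: 0.0
```

{"method": "apply_moves", "body": {"moves": [[[0,0,-0.03],0],[[-0.03,0,-0.01],0],[[-0.03,0,0],0],[[-0.02,0,0],0],[[0,0,0],0]]}}

```text
time_s: 16.17
tcp_pos: [0.5066, -0.2021, 0.2395]
ee_rot: [[-0.2, -0.98, 0.003], [-0.98, 0.2, 0.0], [-0.001, -0.003, -1.0]]
wrist_force: [0.6, -0.1, -0.7]
gripper_width: 1.001
gripper_force: 0.0
```

```bash
python3 - <<'E'
from h import *
s=r.sense();print(s["tcp_pos"],s["wrist_force"],s["gripper_width"],s["time_s"])
P=imaging.capture("wrist");S=imaging.capture("side")
c=np.hstack([cv2.resize(S["frame"][60:360,300:600],(400,400)),cv2.resize(P["frame"],(400,400))]);cv2.imwrite("pics/end.png",c)
E
```

```text
[ 0.50662995 -0.20214288  0.23950822] [ 0.60636783 -0.10264458 -0.74149352] 1.0014956032381557 16.1667
```

View pics/end.png

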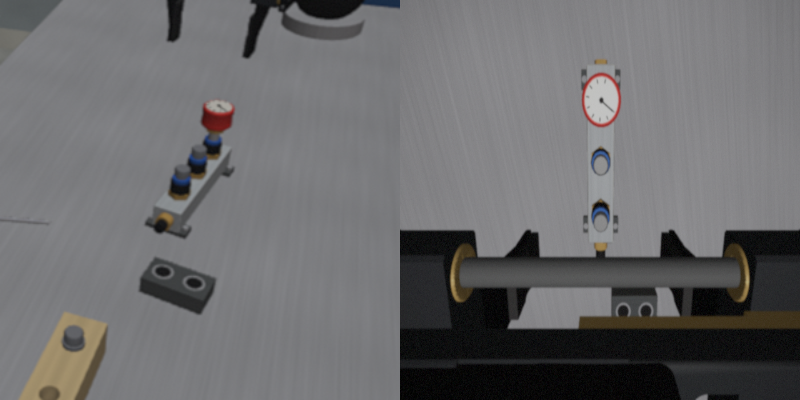

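The gauge stands upright in the outlet, with its dial at (218,108) in the left half and (601,99) in the right. The plugs, bore block and spare plug look undisturbed, and the gripper is clear.

```bash
python3 -c "
from station import r
print(r.finish_job())"
```

```text
the job is handed in; nothing more can be done
None
```

The gauge is locked upright in the open outlet: the push stayed under about 10 N in the readings taken after each step, it held an upward tug of about 11–12 N, and I let go and handed the job in at about 16 s.

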